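# Seat the square glaze jar in its holder, unscrew the tight cap and hold it above the mouth

### The arm

A 6-joint arm with a two-finger parallel gripper is mounted at the origin on the work surface. World frame = base frame: x ahead of the robot, y to its left, z up, the work surface at z = 0. Lengths are in mm, angles in rad, forces in N, time in s.
With the tool pointing down it reaches from about 350 to 850 mm from the base axis. Payload 8.1 kg.
Tool frame: the origin (TCP) lies midway between the tips of the shut fingers; the grasp point (between the pads) lies 19 mm behind it; z points along the fingers, y is the direction in which the jaws open and shut (so a half turn about z gives the same grasp; the last joint's range is limited). The gripper opens to 85 mm and grips with 20 to 120 N. Pads are 22 mm wide; open, the fingers measure 114 mm over their backs; the gripper's body (76 mm by 85 mm) begins 54 mm behind the grasp point. The pads swing forward as they close: fully open they stand 13 mm farther back than shut.
Start: joints at [-1.246, 0.13, 1.488, -0, 1.523, -0.085], TCP at [239.075, -550.316, 231.292] pointing down, gripper open.
Joint ranges: [-2.96, 2.96], [-0.89, 2.26], [0.02, 2.5], [-1.34, 4.48], [0, 2.73], [-2.66, 2.66]. Speed limits (rad/s): [2.39, 2.39, 2.79, 3.14, 3.14, 3.14].

### API

Orientations are given as a unit quaternion [w, x, y, z].
In Python, from bench import readout, eyes, job gives the robot as it stands.
- The arm moves only by the tool carry_out, never from a script. Its argument "increments" is a list that holds one entry, the list of rows, each a list of 5 numbers: the shift along the tool's x, y, z in cm, then the turn about the tool's z in rad, then the opening in per cent of the stroke, from 0 (shut) to 100 (fully open). A call has exactly 8 rows; each row is the pose to reach, as a shift and turn from the pose commanded when the call began, along the tool's axes at that moment; what a row does not reach only later rows make up. A row lasts 1/12 s, in which the tool goes at most 41.7 mm and 7.16 degrees, less where a joint would pass 70% of its speed; a pose out of reach is approached as far as the arm can. A call with a gripper value outside its range is refused whole. The fingers move at their own pace and stop on an object; "force" is the grip in N (left out, the last holds). Time passes only in rows, so rows that repeat a pose let the fingers close, or fill a call up. It gives the time, the measured TCP pose, the force and the opening at its end, in the units of the state.
- readout.get_state(): the state, without advancing time (a new reading comes with each control period).
- eyes.grab_frame(name): name is "side" or "top"; returns a dict with "image" (384x512x3 uint8, red, green, blue), "fx", "fy", "cx", "cy" (pixels), "D" ([k1, k2, p1, p2, k3] as OpenCV has them; the pictures are not rectified), "xyz" and "rotation" of the camera in the world. Camera axes: x right, y down, z forward; pixel columns grow to the right and rows downward; lengths in mm; the calibration is good to about 2 mm. A picture is of the moment at which its call begins. There is no depth.
- job.close_job(): hands the job in, once; it reports no verdict.
The state is a dict: "time_s": time; "joint_positions": joint angles; "qvel": joint speeds; "joint_torque": joint torques, N m; "tcp_pos": TCP position; "eef_rot": TCP orientation; "contact_force": force on the tool from outside, world axes, zero at the start; "moment": the same for the moment, N m; "gripper_width": finger opening in mm.
Only numpy, scipy, OpenCV 4.12 (cv2) and the standard library are available. Lean on these libraries where they do the work, as an engineer would, in place of code of your own. Each camera call takes 0.05 s, during which the arm holds its last target. There are 200 camera calls.

### The job

Stand the square jar, cap and all, fully home and upright in the square pocket of the wooden jar holder, which braces it. Then unscrew its tight metal cap (anticlockwise seen from above), stop turning as soon as the threads let go, lift the cap straight up off the seated jar and finish still holding it level and still, about two centimetres above the jar's mouth. Do not knock the jar over, and leave the other things on the bench where they are.

Things in the scene. Friction and masses are not known exactly. Their poses are not given: they have to be found in the camera images.
- jar_center (a point): Square jar: white plastic, square body 62 x 62 mm, 50 mm high (the only square one), then a 12 mm conical shoulder, round neck and cap; 90 mm tall with cap, 0.4 to 0.7 kg. Point: centre of the square body, 25 mm above its flat foot; z up, x and y square to its sides. The neck's rim (mouth) is 55 mm above this point. Standing loose on the bench, the jar turns along with the cap.
- cap_center (a point): Screw cap: ribbed bare aluminium, 56 mm diameter (57 over ribs), 26 mm high, 50 g, hollow. Point: on its axis, half-way up, 13 mm above its lower rim; z up. Closed, it is 52 mm above the jar-body centre, its rim 14 mm above the square body's top edge, its skirt overlapping the neck by 16 mm; the jar can be lifted by the closed cap.
- cap_mark (a point): Point on the cap's outer side on its x axis, half-way up; a raised bar on top points at it. Closed, it lies along the jar's x, over a bar on the shoulder. Three short threads: turned anticlockwise seen from above (0.3 to 0.8 N m; it rises 1 mm, but turning at constant height works too) the cap is free from 57 degrees relative to the jar; at 100 degrees it meets the next threads.
- seal (a joint): Black rubber seal in the jar's mouth, under the cap, 35 mm diameter: slides up on a spring, 0 (m) under the closed cap, where it pushes the cap up with about 20 N, to 0.003 when the cap is off; its top then stands 9 mm above the neck's rim.
- holder_seat (a point): Jar holder: wooden block 130 x 130 mm bolted to the bench, with a square pocket 66 x 66 mm (2 mm play each side). Point: centre of the pocket's floor, 10 mm above the bench; z up, x and y square to the pocket. Straight walls reach 20 mm above the floor; a steel lead-in flares 8 mm higher, 4 mm wider per side. A seated jar's body centre is 25 mm above this point.
- tub_mid (a point): Bystander: a round glaze jar, 66 mm diameter, 85 mm tall; the point is half-way up its axis. It and the square jar trade places.
- mug: Bystander: terracotta mug, 76 mm diameter, 85 mm tall, with a handle; origin under its centre.
- vase: Bystander: white hourglass vase, 100 mm across, 154 mm tall; origin under its centre.
- bud_vase: Bystander: white waisted vase, 100 mm across, 120 mm tall; origin under its centre.
- brush_grip (a point): Bystander: a brush lying on the bench; the point is on its handle.
- spatula_grip (a point): Bystander: a spatula lying on the bench; the point is on its handle.
Things that resemble listed ones, but are neither listed nor needed, are in the scene too. What is meant by the part that bears cap_center is not green or purple, and is the larger of those in its own colour.

How it is judged (in metres and radians):
On the way, in this order (a step that is already met when the one before it is completed fails the run):
1. the jar, cap still closed, stands fully home in the holder's pocket (horizontal distance between jar_center and holder_seat below 0.006 m and z of jar_center in the frame of holder_seat below 0.029 m and angle between jar_center's own z axis and vertical below 0.07 rad and z of cap_center in the frame of jar_center below 0.0545 m and x of cap_mark in the frame of jar_center above 0.02 m), for 0.2 s.
2. with the jar still home in the holder, the cap has been turned until its threads let go and has come up out of them (horizontal distance between jar_center and holder_seat below 0.006 m and z of jar_center in the frame of holder_seat below 0.029 m and angle between jar_center's own z axis and vertical below 0.07 rad and y of cap_mark in the frame of jar_center above 0.02 m and z of cap_center in the frame of jar_center between 0.0565 and 0.113 m), for 0.05 s.
At the end, for the whole second after the job is handed in: Jar home in the holder (within 6 mm of the pocket axis, foot within 4 mm of the floor, upright within 4 degrees); fingers hold the cap, its lower rim 10 to 45 mm above the neck's rim, within 12 mm of the jar's axis, level within 8.5 degrees, clear of the jar; both at rest (horizontal distance between jar_center and holder_seat below 0.006 m and z of jar_center in the frame of holder_seat below 0.029 m and angle between jar_center's own z axis and vertical below 0.07 rad and z of cap_center in the frame of jar_center between 0.078 and 0.113 m and horizontal distance between cap_center and jar_center below 0.012 m and angle between cap_center's own z axis and vertical below 0.15 rad and contact force between the fingers and cap above 2 N and contact force between cap and jar below 0.1 N and linear speed of each of cap, jar below 0.02 m/s); the arm keeps its last pose, push and grip.
It fails at once if the jar is tipped more than 35 degrees (angle between jar_center's own z axis and vertical above 0.61 rad).
It fails at once if the cap, still on the neck, is turned on past 98 degrees into the next threads (x of cap_mark in the frame of jar_center below -0.004 m and z of cap_center in the frame of jar_center below 0.062 m and horizontal distance between cap_center and jar_center below 0.004 m).
It fails at once if another thing on the bench is moved more than 30 mm (distance of any of tub_mid, mug, vase, bud_vase, brush_grip, spatula_grip from where it was at the start of the episode above 0.03 m).
It also fails if it takes over 48 s, if anything falls off the work surface, if the arm or the gripper's body presses on something with over 40 N, if the wrist force passes 120 N, or if a joint passes its speed limit or range.

## Working session

There is one attempt and no reset: what is moved stays moved. The work goes in short steps, Python scripts to look and compute and a tool call to move; the robot and the scene stay as the last step left them, time stands still between calls to the robot, and variables do not carry over. Pictures are saved under pics/ and viewed, about 8 in all and at most 12, crops included, and the job is handed in when it is done.

Besides the shell and the picture viewer there is one more tool, called after ">>>" by a JSON object that holds its "name" and its "arguments", one argument or row to a line. carry_out: Moves the arm, as the interface text tells. Its arguments: {"type":"object","properties":{"increments":{"type":"array","items":{"type":"array","items":{"type":"array","items":{"type":"number"}}}},"force":{"type":"number"}},"required":["increments"]}

```bash
ls; mkdir -p pics; cat > h.py <<'E'
import numpy as np, cv2
from bench import readout, eyes, job
def grab(n,save=None):
    f=eyes.grab_frame(n)
    if save: cv2.imwrite(save,f["image"][:,:,::-1])
    f["K"]=np.array([[f["fx"],0,f["cx"]],[0,f["fy"],f["cy"]],[0,0,1.]]); f["R"]=np.array(f["rotation"]); f["t"]=np.array(f["xyz"],float); f["D"]=np.array(f["D"],float)
    if f["R"].shape!=(3,3): print("rot shape",f["R"])
    return f
def ray(f,uv):
    p=cv2.undistortPoints(np.array(uv,float).reshape(-1,1,2),f["K"],f["D"]).reshape(-1,2)
    d=np.c_[p,np.ones(len(p))]@f["R"].T
    return d/np.linalg.norm(d,axis=1)[:,None]
def onz(f,uv,z):
    d=ray(f,uv); return f["t"]+d*((z-f["t"][2])/d[:,2])[:,None]
def proj(f,P):
    P=np.array(P,float).reshape(-1,3)
    r=cv2.Rodrigues(f["R"].T)[0]; return cv2.projectPoints(P,r,-f["R"].T@f["t"],f["K"],f["D"])[0].reshape(-1,2)
def tri(f1,u1,f2,u2):
    d1,d2=ray(f1,u1)[0],ray(f2,u2)[0]
    s=np.linalg.lstsq(np.c_[d1,-d2],f2["t"]-f1["t"],rcond=None)[0]
    a,b=f1["t"]+s[0]*d1,f2["t"]+s[1]*d2
    return (a+b)/2,np.linalg.norm(a-b)
E
python3 - <<'E'
from h import *
for n in("top","side"):
    f=grab(n,f"pics/{n}0.png"); print(n,f["t"],f["R"].round(3).tolist(),f["fx"],f["D"])
a=cv2.imread("pics/top0.png");b=cv2.imread("pics/side0.png")
print(readout.get_state())
E
```

```text
pics
rot shape [ 0.02128644 -0.70620415  0.70754617 -0.01417796]
top [ 493.47278408   26.53447094 1475.37289585] [0.021, -0.706, 0.708, -0.014] 467.2066164123519 [-0.16995335  0.          0.          0.          0.        ]
rot shape [ 0.11583264 -0.30731031  0.88992325 -0.31651191]
side [213.74970548 468.31209349 778.71571756] [0.116, -0.307, 0.89, -0.317] 376.1233034773452 [0.01972067 0.         0.         0.         0.        ]
{'time_s': 0.1, 'joint_positions': array([-1.24638256e+00,  1.31088172e-01,  1.48917649e+00, -1.18561514e-06,
        1.52297779e+00, -8.53805499e-02]), 'qvel': array([-0.00049953, -0.00246922, -0.00030404, -0.00108201, -0.00019931,
        0.00090581]), 'joint_torque': array([ 1.52204535e-03, -5.70948637e+01, -5.01942873e+01, -1.08820984e-04,
        7.99973641e-03, -7.62603668e-05]), 'tcp_pos': array([ 238.92696877, -549.84371042,  230.34445357]), 'eef_rot': array([-8.18940824e-04,  9.79081576e-01,  2.03466428e-01, -9.89420998e-05]), 'contact_force': array([-0.50204864, -1.51461661, -0.78199982]), 'moment': array([-0.02858063, -0.01172638, -0.00950824]), 'gripper_width': 84.93949035822361}
```

```bash
python3 - <<'E'
s=open("h.py").read()
s=s.replace('    if f["R"].shape!=(3,3): print("rot shape",f["R"])\n','    f["R"]=Rot.from_quat(f["R"],scalar_first=True).as_matrix()\n')
s="from scipy.spatial.transform import Rotation as Rot\n"+s
open("h.py","w").write(s)
import cv2
for n in("top","side"):
    cv2.imwrite(f"pics/{n}0b.png",cv2.resize(cv2.imread(f"pics/{n}0.png"),(768,576),interpolation=cv2.INTER_CUBIC))
E
```

```text
(no output)
```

View pics/top0b.png

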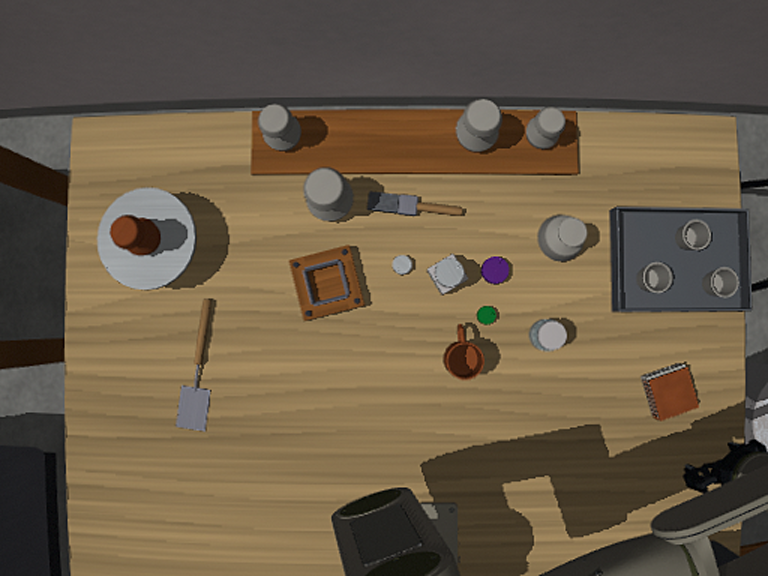

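View pics/side0b.png

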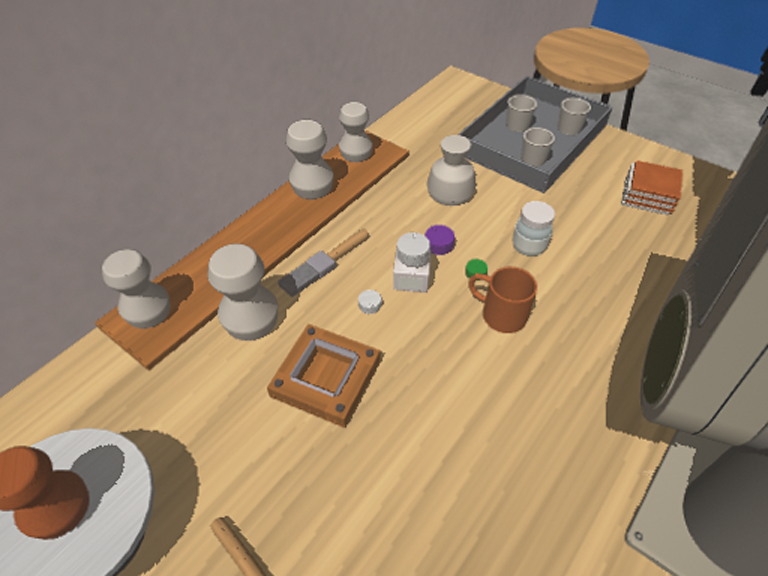

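The top view (2x scale) shows the holder at (328,284) and the square jar with its closed grey cap at (448,273). These could be mistaken for the cap or jar:
- small grey cap on the bench (402,265)
- purple cap (496,270)
- green cap (487,315)
- round glaze jar with a white lid (550,334)

In the side view the square jar is at (413,262) and the holder at (325,373). I choose the large aluminium cap on the square jar and check it in a close crop.

```bash
python3 - <<'E'
import cv2,numpy as np
a=cv2.imread("pics/top0.png")[155:220,185:325]; b=cv2.imread("pics/side0.png")[145:290,175:305]
a=cv2.resize(a,None,fx=5,fy=5,interpolation=cv2.INTER_CUBIC)[:, :]   # 700x325
cv2.imwrite("pics/ca.png",a)
j=cv2.resize(cv2.imread("pics/side0.png")[148:200,240:340],None,fx=5,fy=5,interpolation=cv2.INTER_CUBIC)
j=cv2.copyMakeBorder(j,0,0,0,200,cv2.BORDER_CONSTANT)
cv2.imwrite("pics/crop1.png",np.vstack([a,j]))
E
```

```text
(no output)
```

View pics/crop1.png

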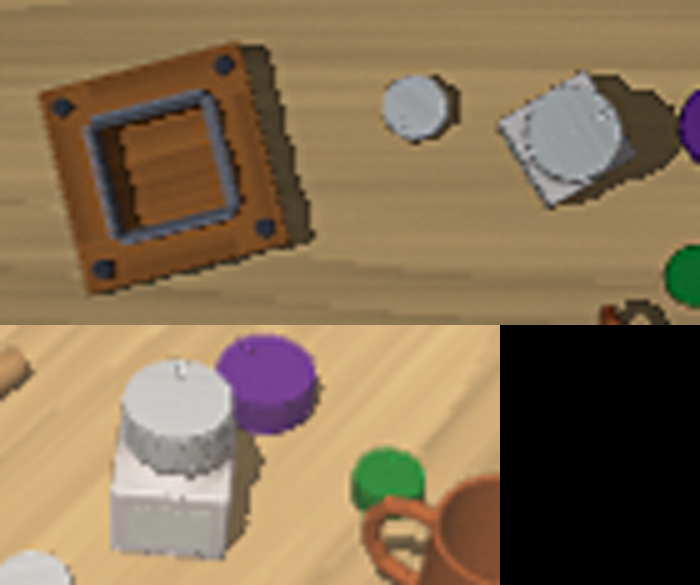

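```bash
cat > meas.py <<'E'
from h import *
T=grab("top","pics/top1.png");S=grab("side","pics/side1.png")
def brown(f):
    h=cv2.cvtColor(f["image"],cv2.COLOR_RGB2HSV); return ((h[...,0]<14)&(h[...,1]>120)).astype(np.uint8)
def comp(m,near):
    m=cv2.morphologyEx(m,cv2.MORPH_CLOSE,np.ones((3,3)))
    n,l,st,c=cv2.connectedComponentsWithStats(m)
    k=1+np.argmin([np.hypot(*(c[i]-near))+(1e3 if st[i,4]<15 else 0) for i in range(1,n)]); return (l==k).astype(np.uint8),st[k]
def quad(m):
    c=max(cv2.findContours(m,0,2)[0],key=cv2.contourArea); hl=cv2.convexHull(c)
    q=cv2.approxPolyN(hl,4,ensure_convex=True) if hasattr(cv2,"approxPolyN") else cv2.approxPolyDP(hl,6,True)
    return q.reshape(-1,2).astype(float)
if __name__=="__main__":
    mt,a=comp(brown(T),(164,142)); ms,b=comp(brown(S),(217,249)); print(a,b)
    qt,qs=quad(mt),quad(ms); print(qt.tolist(),qs.tolist())
    print("holder top plane30: ",onz(T,qt,30).round(1).tolist(),"\nside",onz(S,qs,30).round(1).tolist())
    for f,uv in((T,(299,182)),(S,(275,180))):
        h=cv2.cvtColor(f["image"],cv2.COLOR_RGB2HSV)
        x,y=uv; print(np.array2string(h[y-16:y+16:2,x-18:x+18:2,2],max_line_width=200)); print(np.array2string(h[y-16:y+16:2,x-18:x+18:2,1],max_line_width=200))
E
python3 meas.py
```

```text
[168 111  18   5  27] [198 236  35  23 300]Traceback (most recent call last):
  File "meas.py", line 15, in <module>
    qt,qs=quad(mt),quad(ms); print(qt.tolist(),qs.tolist())
          ~~~~^^^^
  File "meas.py", line 11, in quad
    q=cv2.approxPolyN(hl,4,ensure_convex=True) if hasattr(cv2,"approxPolyN") else cv2.approxPolyDP(hl,6,True)
      ~~~~~~~~~~~~~~~^^^^^^^^^^^^^^^^^^^^^^^^^
cv2.error: OpenCV(4.12.0) /io/opencv/modules/imgproc/src/approx.cpp:987: error: (-215:Assertion failed) (curve.cols == 1 && curve.rows >= nsides) || (curve.rows == 1 && curve.cols >= nsides) in function 'approxPolyN'
```

```bash
python3 - <<'E'
from h import *
for n,pts in(("top",[(198,178),(203,195),(237,193),(219,188),(230,225),(207,182)]),("side",[(200,225),(195,250),(217,249),(170,250),(235,265),(210,270)])):
    h=cv2.cvtColor(cv2.imread(f"pics/{n}0.png"),cv2.COLOR_BGR2HSV)
    for x,y in pts: print(n,(x,y),h[y,x])
for n,(x,y) in(("top",(299,182)),("side",(275,180))):
    h=cv2.cvtColor(cv2.imread(f"pics/{n}0.png"),cv2.COLOR_BGR2HSV)
    for k in(2,1): print(n,k);print(np.array2string(h[y-20:y+24:2,x-20:x+22:2,k],max_line_width=200))
E
```

```text
top (198, 178) [ 13 173  96]
top (203, 195) [ 14 187 123]
top (237, 193) [ 13 173 109]
top (219, 188) [ 13 174 119]
top (230, 225) [ 19 107 145]
top (207, 182) [ 14 190  51]
side (200, 225) [ 13 156 157]
side (195, 250) [168  11 111]
side (217, 249) [ 14 160 164]
side (170, 250) [ 17 107 205]
side (235, 265) [ 14 160 161]
side (210, 270) [ 14 160 156]
top 2
[[150 152 151 153 152 153 153 153 153 154 154 154 154 153 154 154 154 153 154 153 154]
 [150 151 152 151 152 151 152 152 151 151 151 151 151 152 151 150 149 152 149 150 150]
 [145 147 146 147 147 147 147 147 146 146 145 146 147 146 147 147 147 147 147 147 146]
 [151 150 149 147 147 147 147 146 147 146 147 148 150 149 149 147 145 143 144 144 143]
 [165 165 165 165 165 163 163 166 165 164 152 178  71  63  63 164 163 161 162 161 162]
 [158 159 158 158 160 160 161 161 104 125 135 156 153  72  77  72 169 174 171 164 162]
 [162 161 160 160 161 162 164 135 162 156 158 151 159 125  71  74  73  72  68 160 156]
 [157 157 157 157 156 149 160 157 155 156 153 153 151 159 108  72  73  74  73  68  54]
 [154 157 157 131 164 168 139 158 156 156 15
[... 6239 characters left out ...]
04]
 [105 102 104 109  19  20  22  20  17  18  20  17  20  20  23  46 102 105 106 107 104]
 [104 103 105 109  20  23  20  20  21  23  18  18  22  22  23  62  98 107 105 105 104]
 [103 104 104 108  17  19  20  20  19  22  20  18  20  21  21  61 107 106 105 106 104]
 [106 103 104 106 106 106 104 102  99  93  82  82  71  38  27 104 106 106 105 103 105]
 [105 105 104 105 105 106 108 106 107 104 105 106 107 106 107 108 106 105 104 104 106]
 [111 104 103 104 106 105 107 105 106 105 105 106 106 105 106 105 106 105 104 103 104]
 [101 105 105 106 107 107 107 106 105 105 106 106 107 105 106 106 105 104 104 104 103]
 [100 104 105 105 106 106 106 107 106 107 104 107 106 105 107 103 102 104 104 103 106]]
```

```bash
cat > meas.py <<'E'
from h import *
def load():
    return grab("top"),grab("side")
def bolts(f,near,r):
    h=cv2.cvtColor(f["image"],cv2.COLOR_RGB2HSV); y,x=np.mgrid[:384,:512]
    w=((h[...,1]>135)&(np.hypot(x-near[0],y-near[1])<r)).astype(np.uint8)
    c=max(cv2.findContours(cv2.morphologyEx(w,cv2.MORPH_CLOSE,np.ones((3,3))),0,1)[0],key=cv2.contourArea)
    m=cv2.drawContours(np.zeros_like(w),[cv2.convexHull(c)],-1,1,-1); m=cv2.erode(m,np.ones((3,3)))
    g=((m>0)&(h[...,1]<120)&(h[...,2]<95)).astype(np.uint8)
    n,l,st,ce=cv2.connectedComponentsWithStats(g)
    o=[]
    for i in range(1,n):
        if 3<=st[i,4]<=40:
            W=(l==i)*(140.-h[...,2].astype(float)).clip(0); o.append(((W*x).sum()/W.sum(),(W*y).sum()/W.sum(),st[i,4]))
    return o
def side_disc(f,near,r=22,v=190,s=13):
    h=cv2.cvtColor(f["image"],cv2.COLOR_RGB2HSV); y,x=np.mgrid[:384,:512]
    m=((h[...,1]<s)&(h[...,2]>v)&(np.hypot(x-near[0],y-near[1])<r)).astype(np.uint8)
    m=cv2.morphologyEx(m,cv2.MORPH_OPEN,np.ones((3,3)))
    c=max(cv2.findContours(m,0,1)[0],key=cv2.contourArea); return cv2.fitEllipse(c),c.reshape(-1,2)
E
python3 - <<'E'
from meas import *
T,S=load()
bt,bs=bolts(T,(218,188),38),bolts(S,(217,249),50)
print(np.round(bt,1).tolist());print(np.round(bs,1).tolist())
e,c=side_disc(S,(276,165)); print("side cap disc",e)
P=onz(S,c,90); ctr,r=cv2.minEnclosingCircle(P[:,:2].astype(np.float32)); print("on z90",ctr,r)
print("tri cap top",tri(T,(299.3,181.2),S,e[0]), "top-only z90",onz(T,(299.3,181.2),90))
h=cv2.cvtColor(T["image"],cv2.COLOR_RGB2HSV); y,x=np.mgrid[:384,:512]
m=((h[...,1]<60)&(np.hypot(x-298,y-183)<20)).astype(np.uint8)
c=max(cv2.findContours(m,0,1)[0],key=cv2.contourArea).reshape(-1,2).astype(float)
A=np.array([[284.1,180.1],[301.5,169.5],[294.5,196.1]])
for a,b in((A[0],A[1]),(A[0],A[2])):
    u=(b-a)/np.linalg.norm(b-a); t=(c-a)@u; d=abs((c-a)@np.array([-u[1],u[0]])); k=(d<2)&(t>2)&(t<np.linalg.norm(b-a)-2)
    Q=onz(T,c[k],0)[:,:2].astype(np.float32); l=cv2.fitLine(Q,cv2.DIST_HUBER,0,.01,.01).ravel(); print("edge",k.sum(),l,np.degrees(np.arctan2(l[1],l[0])))
E
```

```text
[[229.5, 167.6, 13.0], [197.1, 176.0, 11.0], [237.6, 200.1, 13.0], [205.2, 208.5, 16.0]]
[[207.1, 220.6, 16.0], [246.2, 235.3, 16.0], [198.0, 250.0, 3.0], [185.3, 255.3, 19.0], [226.4, 271.5, 19.0]]
side cap disc ((275.2609558105469, 162.80201721191406), (13.002713203430176, 20.573287963867188), 89.90576171875)
on z90 (589.1866455078125, -85.9673080444336) 26.61017608642578
tri cap top (array([589.98502755, -86.4896868 ,  88.01723182]), np.float64(0.8385331339148829)) top-only z90 [[590.19740125 -86.09880618  90.        ]]
edge 14 [ 5.1017207e-01 -8.6007237e-01  6.1780573e+02 -7.1988335e+01] -59.324703
edge 13 [ 8.6014885e-01  5.1004308e-01  5.7339709e+02 -6.2847206e+01] 30.666697
```

```bash
python3 - <<'E'
from meas import *
T,S=load()
bt=np.array(bolts(T,(218,188),38))[:,:2]; bs=np.array([b[:2] for b in bolts(S,(217,249),50) if b[2]>8])
pt,ps=onz(T,bt,30),onz(S,bs,30); P=[]
for i in range(4):
    j=np.argmin(np.linalg.norm(ps-pt[i],axis=1)); p,g=tri(T,bt[i],S,bs[j]); P.append(p); print(pt[i].round(1),ps[j].round(1),p.round(1),round(g,2))
P=np.array(P); print("ctr",P.mean(0),"T30",pt.mean(0),"S30",ps.mean(0))
for Q in(P,pt,ps):
    # order by angle
    c=Q.mean(0); o=sorted(Q,key=lambda q:np.arctan2(*(q-c)[1::-1])); print([round(np.degrees(np.arctan2(*(o[(k+1)%4]-o[k])[1::-1]))%90,1) for k in range(4)],[round(np.linalg.norm(o[(k+1)%4]-o[k]),1) for k in range(4)])
s=readout.get_state(); print(s["tcp_pos"],s["eef_rot"],s["joint_positions"])
E
```

```text
[637.4 125.9  30. ] [637.1 125.9  30. ] [637.4 125.8  29.7] 0.1
[611.4 226.9  30. ] [610.7 227.5  30. ] [611.5 227.1  28.5] 0.03
[536.  100.3  30. ] [535.3 100.5  30. ] [535.9 100.2  29.1] 0.48
[510.3 201.2  30. ] [510.2 200.7  30. ] [510.2 201.   30.4] 0.39
ctr [573.73055564 163.53111141  29.42220894] T30 [573.78721816 163.55344356  30.        ] S30 [573.32940691 163.68927237  30.        ]
[np.float64(14.2), np.float64(14.3), np.float64(14.4), np.float64(14.3)] [np.float64(104.7), np.float64(104.5), np.float64(104.6), np.float64(104.0)]
[np.float64(14.1), np.float64(14.4), np.float64(14.3), np.float64(14.3)] [np.float64(104.5), np.float64(104.3), np.float64(104.3), np.float64(104.1)]
[np.float64(14.0), np.float64(14.6), np.float64(14.9), np.float64(14.1)] [np.float64(105.0), np.float64(105.0), np.float64(104.0), np.float64(103.3)]
[ 239.05903662 -550.24733997  231.16951808] [-1.19746245e-04  9.79079631e-01  2.03477423e-01 -9.53044471e-06] [-1.24639498e+00  1.30491104e-01  1.48832413e+00  9.63564733e-06
  1.52301748e+00 -8.54158082e-02]
```

>>> {"name": "carry_out", "arguments": {
  "increments": [
    [[3.6,-2.0,0,0,100],[7.2,-4.1,0,0,100],[10.8,-6.1,0,0,100],[14.4,-8.1,0,0,100],[18,-10.2,0,0,100],[21.6,-12.2,0,0,100],[25.2,-14.2,0,0,100],[28,-15.8,0,0,100]]
  ],
  "force": 100
}}

```text
time_s: 1.07
tcp_pos: [434.4, -291.3, 231.6]
eef_rot: [0.0, 0.979, 0.204, 0.0]
contact_force: [0.6, -1.3, -0.2]
gripper_width: 85.5
```

>>> {"name": "carry_out", "arguments": {
  "increments": [
    [[3.4,-1.9,0,0,100],[6.8,-3.8,0,0,100],[10.2,-5.8,0,0,100],[13.6,-7.7,0,0,100],[17.0,-9.6,0,0,100],[20,-11.4,0,0,100],[22.6,-12.8,0,0,100],[22.6,-12.8,3,0,100]]
  ]
}}

```text
time_s: 1.73
tcp_pos: [595.3, -82.4, 207.9]
eef_rot: [0.002, 0.979, 0.206, 0.006]
contact_force: [2.3, -0.9, 1.7]
gripper_width: 85.2
```

>>> {"name": "carry_out", "arguments": {
  "increments": [
    [[0,0,2,0,100],[0,0,4,0,100],[0,0,6,0,100],[0,0,8,0,100],[0,0,8,0,100],[0,0,8,0,100],[0,0,8,0,100],[0,0,8,0,100]]
  ]
}}

```text
time_s: 2.4
tcp_pos: [590.5, -86.7, 123.4]
eef_rot: [0.001, 0.979, 0.203, 0.001]
contact_force: [-0.3, 0.0, 0.4]
gripper_width: 85.6
```

```bash
python3 - <<'E'
from h import *
s=readout.get_state();print(s)
S=grab("side","pics/s2.png"); t=s["tcp_pos"]; R=Rot.from_quat(s["eef_rot"],scalar_first=True).as_matrix()
d=np.array([589.6,-86.2,56])-t; print("tool delta",(R.T@d).round(1))
im=cv2.imread("pics/s2.png")[90:240,180:380]; cv2.imwrite("pics/s2c.png",cv2.resize(im,None,fx=4,fy=4,interpolation=cv2.INTER_CUBIC))
E
```

```text
{'time_s': 2.4, 'joint_positions': array([-2.31740631e-01,  1.93216990e-01,  1.61898379e+00, -1.22552872e-05,
        1.32636379e+00,  9.29349711e-01]), 'qvel': array([-2.27944473e-03, -3.12436076e-03, -8.12101125e-06,  7.55401827e-04,
       -4.53792332e-03, -4.42038680e-04]), 'joint_torque': array([ 2.51492474e-02, -5.66603458e+01, -4.66866839e+01,  1.69250849e-03,
        3.87602777e-02,  7.58371925e-05]), 'tcp_pos': array([590.46806983, -86.73694743, 123.42006644]), 'eef_rot': array([6.45611145e-04, 9.79089478e-01, 2.03424438e-01, 1.36950787e-03]), 'contact_force': array([-0.25818097,  0.02252333,  0.44038377]), 'moment': array([0.01024561, 0.008459  , 0.0067402 ]), 'gripper_width': 85.64722758664803}
tool delta [-0.7 -1.  67.4]
```

View pics/s2c.png

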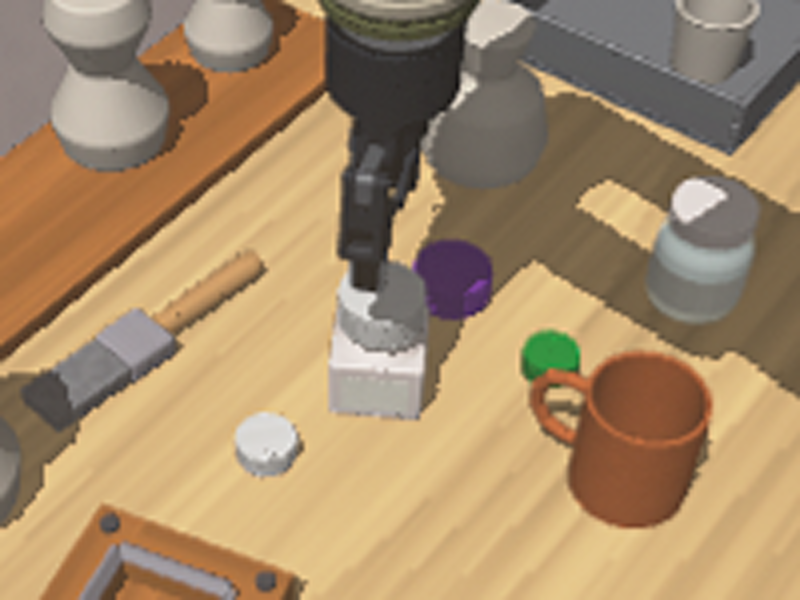

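The crop shows the open gripper centred over the square jar's cap at about (383,300), with neighbours clear. I'll descend and grip.

>>> {"name": "carry_out", "arguments": {
  "increments": [
    [[0,0,1.5,0,100],[0,-0.05,3,0,100],[-0.05,-0.1,4.5,0,100],[-0.05,-0.1,5.5,0,100],[-0.05,-0.1,6.2,0,100],[-0.05,-0.1,6.7,0,100],[-0.05,-0.1,6.7,0,100],[-0.05,-0.1,6.7,0,100]]
  ]
}}

```text
time_s: 3.12
tcp_pos: [588.7, -85.8, 54.8]
eef_rot: [0.0, 0.979, 0.203, 0.0]
contact_force: [0.0, -1.0, -0.7]
gripper_width: 85.4
```

>>> {"name": "carry_out", "arguments": {
  "increments": [
    [[0,0,0,0,60],[0,0,0,0,50],[0,0,0,0,40],[0,0,0,0,40],[0,0,0,0,40],[0,0,0,0,40],[0,0,0,0,40],[0,0,0,0,40]]
  ],
  "force": 100
}}

```text
time_s: 3.78
tcp_pos: [589.0, -85.8, 55.7]
eef_rot: [0.0, 0.979, 0.204, 0.001]
contact_force: [-2.5, 1.0, 5.7]
gripper_width: 54.0
```

>>> {"name": "carry_out", "arguments": {
  "increments": [
    [[0,0,-0.2,0,40],[0,0,-0.5,0,40],[0,0,-1,0,40],[0,0,-1.7,0,40],[0,0,-2.5,0,40],[0,0,-3,0,40],[0,0,-3,0,40],[0,0,-3,0,40]]
  ]
}}

```text
time_s: 4.45
tcp_pos: [589.0, -85.8, 85.2]
eef_rot: [0.0, 0.979, 0.203, 0.001]
contact_force: [-1.0, 0.4, -5.6]
gripper_width: 54.4
```

```bash
python3 - <<'E'
from h import *
s=readout.get_state();print({k:np.round(v,3) for k,v in s.items()})
S=grab("side","pics/s3.png"); T=grab("top","pics/t3.png")
im=cv2.imread("pics/s3.png")[120:220,220:340]; cv2.imwrite("pics/s3c.png",cv2.resize(im,None,fx=5,fy=5,interpolation=cv2.INTER_CUBIC))
E
```

```text
{'time_s': np.float64(4.45), 'joint_positions': array([-0.231,  0.23 ,  1.651,  0.   ,  1.259,  0.93 ]), 'qvel': array([-0.001,  0.012,  0.014, -0.001, -0.004,  0.001]), 'joint_torque': array([ 9.0000e-03, -6.2452e+01, -4.9879e+01,  2.0000e-03,  4.2000e-02,
        0.0000e+00]), 'tcp_pos': array([588.952, -85.801,  85.153]), 'eef_rot': array([0.   , 0.979, 0.203, 0.001]), 'contact_force': array([-0.983,  0.421, -5.645]), 'moment': array([0.027, 0.025, 0.017]), 'gripper_width': np.float64(54.414)}
```

View pics/s3c.png

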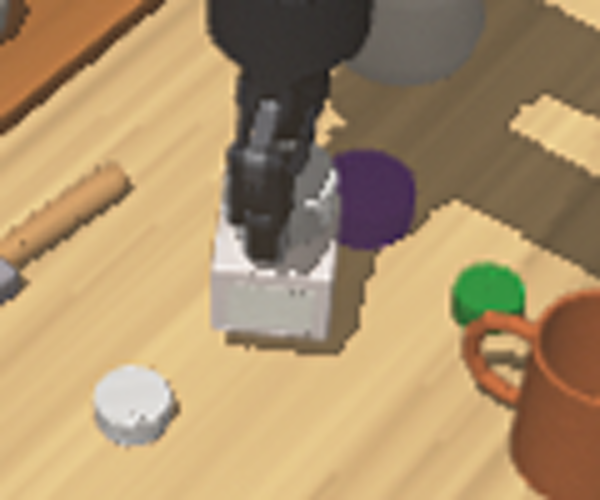

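The jar hangs from the gripper: the side crop shows its foot off the bench near (270,335), with 5.6 N at the wrist, about 0.57 kg. Next I raise it and carry it over the holder.

>>> {"name": "carry_out", "arguments": {
  "increments": [
    [[0,0,-1.5,0,40],[0.2,-0.5,-3,0,40],[0.6,-1.6,-4,0.03,40],[1.2,-3.3,-4,0.06,40],[2.0,-5.4,-4,0.1,40],[2.8,-7.7,-4,0.14,40],[3.6,-10,-4,0.18,40],[4.4,-12.3,-4,0.22,40]]
  ]
}}

```text
time_s: 5.22
tcp_pos: [579.1, 45.7, 123.6]
eef_rot: [-0.0, 0.996, 0.094, -0.001]
contact_force: [0.9, 0.1, -5.9]
gripper_width: 54.5
```

```bash
python3 - <<'E'
from h import *
s=readout.get_state(); t=s["tcp_pos"]; R=Rot.from_quat(s["eef_rot"],scalar_first=True).as_matrix()
print(t,s["contact_force"],"psi",np.degrees(np.arctan2(R[1,0],R[0,0])),(R.T@(np.array([573.6,163.6,125])-t)).round(1))
E
```

```text
[579.08588501  45.65849783 123.64829267] [ 0.93823387  0.12109672 -5.90213671] psi 10.738901042937046 [  16.6 -116.9   -1.3]
```

>>> {"name": "carry_out", "arguments": {
  "increments": [
    [[0.3,-2,0,0.02,40],[0.6,-4,0,0.04,40],[0.9,-6,0,0.066,40],[1.2,-8.2,0,0.066,40],[1.4,-10,0,0.066,40],[1.6,-11.2,0,0.066,40],[1.7,-11.7,0,0.066,40],[1.7,-11.7,0,0.066,40]]
  ]
}}

```text
time_s: 5.88
tcp_pos: [574.1, 163.6, 123.9]
eef_rot: [0.0, 0.998, 0.063, -0.0]
contact_force: [0.1, -1.1, -5.3]
gripper_width: 54.2
```

>>> {"name": "carry_out", "arguments": {
  "increments": [
    [[0,0,0,0,40],[0,0,0,0,40],[0,0,0,0,40],[0,0,0,0,40],[0,0,0,0,40],[0,0,0,0,40],[0,0,0,0,40],[0,0,0,0,40]]
  ]
}}

```text
time_s: 6.55
tcp_pos: [574.4, 162.7, 124.3]
eef_rot: [0.0, 0.998, 0.062, 0.0]
contact_force: [0.1, 0.2, -5.5]
gripper_width: 54.1
```

```bash
python3 - <<'E'
from h import *
s=readout.get_state(); t=s["tcp_pos"]; R=Rot.from_quat(s["eef_rot"],scalar_first=True).as_matrix()
print(t,s["contact_force"],"psi",np.degrees(np.arctan2(R[1,0],R[0,0])),(R.T@(np.array([573.6,163.6,125])-t)).round(1))
S=grab("side","pics/s4.png"); T=grab("top","pics/t4.png")
# predicted body corners: centre at t, foot z ~ t_z-55.5 , yaw 14.3
zf=t[2]-55.7; a=np.radians(14.3)
C=np.array([[np.cos(a),-np.sin(a)],[np.sin(a),np.cos(a)]])
for z in(zf,zf+50):
    q=np.c_[(np.array([[1,1],[1,-1],[-1,-1],[-1,1]])*31)@C.T+t[:2],np.full(4,z)]
    print("S",proj(S,q).round(1).tolist())
im=cv2.imread("pics/s4.png")[160:290,155:295]; cv2.imwrite("pics/s4c.png",cv2.resize(im,None,fx=4.5,fy=4.5,interpolation=cv2.INTER_CUBIC))
E
```

```text
[574.36192212 162.6840008  124.31004263] [ 0.12867456  0.22409689 -5.52175134] psi 7.086249772660094 [-0.6 -1.  -0.7]
S [[195.8, 241.4], [209.1, 220.4], [233.2, 229.3], [220.8, 251.1]]
S [[192.8, 228.7], [206.8, 207.3], [232.1, 216.4], [218.9, 238.6]]
```

View pics/s4c.png

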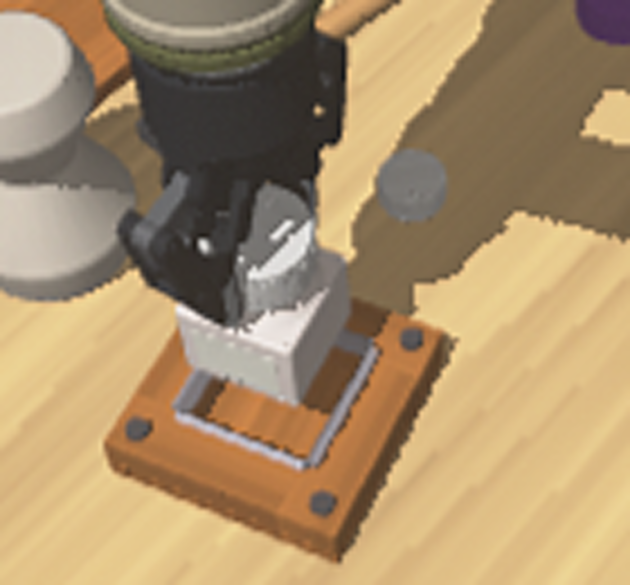

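The crop shows the jar square over the pocket. Its foot corners at (187,362) and (297,405) match the predicted ones within about 1 px, and the yaw agrees. Lowering.

>>> {"name": "carry_out", "arguments": {
  "increments": [
    [[-0.1,-0.1,0.5,0,40],[-0.1,-0.1,1,0,40],[-0.1,-0.1,1.5,0,40],[-0.1,-0.1,2,0,40],[-0.1,-0.1,2.4,0,40],[-0.1,-0.1,2.8,0,40],[-0.1,-0.1,3.2,0,40],[-0.1,-0.1,3.5,0,40]]
  ]
}}

```text
time_s: 7.32
tcp_pos: [573.1, 163.6, 88.7]
eef_rot: [0.0, 0.998, 0.062, -0.0]
contact_force: [1.1, 0.0, -5.9]
gripper_width: 54.4
```

>>> {"name": "carry_out", "arguments": {
  "increments": [
    [[0,0,0.2,0,40],[0,0,0.4,0,40],[0,0,0.6,0,40],[0,0,0.8,0,40],[0,0,1.0,0,40],[0,0,1.2,0,40],[0,0,1.2,0,40],[0,0,1.2,0,40]]
  ]
}}

```text
time_s: 7.98
tcp_pos: [573.1, 163.6, 77.1]
eef_rot: [0.0, 0.998, 0.062, -0.0]
contact_force: [-0.2, 0.4, -5.6]
gripper_width: 54.7
```

>>> {"name": "carry_out", "arguments": {
  "increments": [
    [[0,0,0.2,0,40],[0,0,0.4,0,40],[0,0,0.6,0,40],[0,0,0.75,0,40],[0,0,0.9,0,40],[0,0,1.0,0,40],[0,0,1.0,0,40],[0,0,1.0,0,40]]
  ]
}}

```text
time_s: 8.65
tcp_pos: [573.2, 163.6, 67.2]
eef_rot: [0.0, 0.998, 0.062, -0.0]
contact_force: [0.4, 0.2, -6.0]
gripper_width: 54.1
```

>>> {"name": "carry_out", "arguments": {
  "increments": [
    [[0,0,0.05,0,40],[0,0,0.1,0,40],[0,0,0.15,0,40],[0,0,0.2,0,40],[0,0,0.25,0,40],[0,0,0.3,0,40],[0,0,0.3,0,40],[0,0,0.3,0,40]]
  ]
}}

```text
time_s: 9.32
tcp_pos: [573.8, 163.8, 65.9]
eef_rot: [-0.0, 0.998, 0.062, 0.001]
contact_force: [-5.7, -0.9, 7.3]
gripper_width: 54.5
```

The jar touched the floor at TCP z = 65.9 mm, against 65.7 expected. The wrist force swung from −6 to +7 N, so it is home. I'll increase the grip, ease the push slightly and let it dwell, then turn anticlockwise (negative about tool z).

>>> {"name": "carry_out", "arguments": {
  "increments": [
    [[0,0,-0.05,0,40],[0,0,-0.05,0,40],[0,0,-0.05,0,40],[0,0,-0.05,0,40],[0,0,-0.05,0,40],[0,0,-0.05,0,40],[0,0,-0.05,0,40],[0,0,-0.05,0,40]]
  ],
  "force": 120
}}

```text
time_s: 9.98
tcp_pos: [573.7, 163.8, 65.9]
eef_rot: [-0.0, 0.998, 0.062, 0.001]
contact_force: [-4.4, -1.6, 7.2]
gripper_width: 53.9
```

>>> {"name": "carry_out", "arguments": {
  "increments": [
    [[0,0,0,-0.05,40],[0,0,0,-0.13,40],[0,0,0,-0.21,40],[0,0,0,-0.29,40],[0,0,0,-0.37,40],[0,0,0,-0.45,40],[0,0,0,-0.5,40],[0,0,0,-0.5,40]]
  ]
}}

```text
time_s: 10.65
tcp_pos: [574.0, 163.9, 66.3]
eef_rot: [-0.0, 0.951, 0.308, 0.001]
contact_force: [-5.7, 0.5, 8.0]
gripper_width: 54.1
```

```bash
python3 - <<'E'
from h import *
s=readout.get_state(); print({k:np.round(s[k],3) for k in("tcp_pos","contact_force","moment","joint_positions","gripper_width")}); R=Rot.from_quat(s["eef_rot"],scalar_first=True).as_matrix(); print(np.degrees(np.arctan2(R[1,0],R[0,0])))
E
```

```text
{'tcp_pos': array([573.962, 163.938,  66.344]), 'contact_force': array([-5.651,  0.521,  7.991]), 'moment': array([-0.031,  0.877,  0.111]), 'joint_positions': array([0.192, 0.256, 1.657, 0.   , 1.226, 1.136]), 'gripper_width': np.float64(54.094)}
35.93446819512757
```

>>> {"name": "carry_out", "arguments": {
  "increments": [
    [[0,0,0,-0.08,40],[0,0,0,-0.18,40],[0,0,0,-0.28,40],[0,0,0,-0.38,40],[0,0,0,-0.48,40],[0,0,0,-0.58,40],[0,0,0,-0.66,40],[0,0,0,-0.66,40]]
  ]
}}

```text
time_s: 11.32
tcp_pos: [575.0, 164.2, 67.1]
eef_rot: [0.001, 0.799, 0.601, 0.002]
contact_force: [-2.6, -0.5, 10.3]
gripper_width: 53.9
```

```bash
python3 - <<'E'
from h import *
s=readout.get_state(); print({k:np.round(s[k],3) for k in("tcp_pos","contact_force","moment","joint_positions","gripper_width")}); R=Rot.from_quat(s["eef_rot"],scalar_first=True).as_matrix(); print(np.degrees(np.arctan2(R[1,0],R[0,0])))
S=grab("side","pics/s5.png")
im=cv2.imread("pics/s5.png")[160:290,155:295]; cv2.imwrite("pics/s5c.png",cv2.resize(im,None,fx=4.5,fy=4.5,interpolation=cv2.INTER_CUBIC))
E
```

```text
{'tcp_pos': array([574.976, 164.225,  67.106]), 'contact_force': array([-2.634, -0.468, 10.288]), 'moment': array([-0.044,  0.537,  0.094]), 'joint_positions': array([0.192, 0.256, 1.656, 0.   , 1.225, 0.474]), 'gripper_width': np.float64(53.856)}
73.8661882585744
```

View pics/s5c.png

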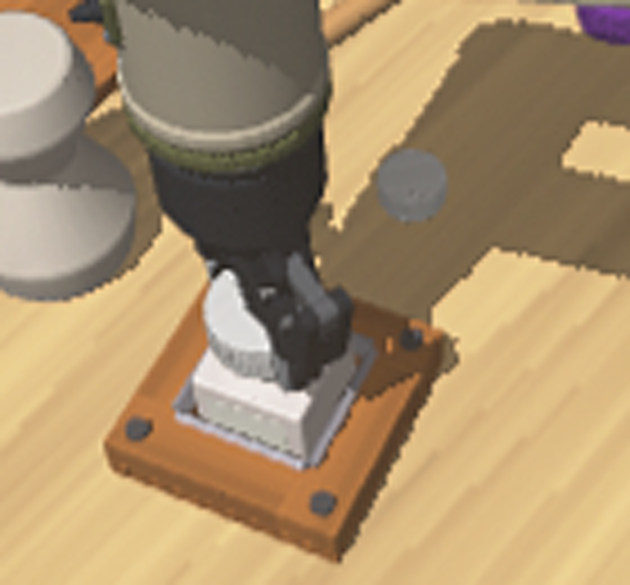

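The jar sits deep in the pocket; its lower body is below the lead-in around (250,440). The tool has turned 67° and risen 1.2 mm, as the threads should lift it. I'll turn a few more degrees to allow for play in the pocket, then try a small lift.

>>> {"name": "carry_out", "arguments": {
  "increments": [
    [[0,0,0,-0.04,40],[0,0,0,-0.08,40],[0,0,-0.1,-0.08,40],[0,0,-0.2,-0.08,40],[0,0,-0.3,-0.08,40],[0,0,-0.4,-0.08,40],[0,0,-0.5,-0.08,40],[0,0,-0.5,-0.08,40]]
  ]
}}

```text
time_s: 12.03
tcp_pos: [573.3, 163.6, 69.8]
eef_rot: [0.0, 0.776, 0.63, 0.0]
contact_force: [-0.2, 0.2, -0.4]
gripper_width: 53.7
```

```bash
python3 - <<'E'
from h import *
s=readout.get_state(); print({k:np.round(s[k],3) for k in("tcp_pos","contact_force","moment","gripper_width")}); R=Rot.from_quat(s["eef_rot"],scalar_first=True).as_matrix(); print(np.degrees(np.arctan2(R[1,0],R[0,0])))
E
```

```text
{'tcp_pos': array([573.283, 163.593,  69.794]), 'contact_force': array([-0.204,  0.223, -0.403]), 'moment': array([-0.015, -0.016,  0.029]), 'gripper_width': np.float64(53.685)}
78.13400271687458
```

The wrist carries only −0.4 N, the cap's weight alone, so the cap is free and the jar stayed behind. I'll lift it straight up by 32 mm more.

>>> {"name": "carry_out", "arguments": {
  "increments": [
    [[0,0,-0.2,0,40],[0,0,-0.5,0,40],[0,0,-0.9,0,40],[0,0,-1.4,0,40],[0,0,-1.9,0,40],[0,0,-2.4,0,40],[0,0,-2.9,0,40],[0,0,-3.2,0,40]]
  ]
}}

```text
time_s: 12.7
tcp_pos: [573.7, 163.8, 103.0]
eef_rot: [0.0, 0.776, 0.63, 0.001]
contact_force: [0.4, 0.6, 1.0]
gripper_width: 54.3
```

>>> {"name": "carry_out", "arguments": {
  "increments": [
    [[0,0,0,0,40],[0,0,0,0,40],[0,0,0,0,40],[0,0,0,0,40],[0,0,0,0,40],[0,0,0,0,40],[0,0,0,0,40],[0,0,0,0,40]]
  ]
}}

```text
time_s: 13.37
tcp_pos: [573.2, 163.6, 101.7]
eef_rot: [-0.0, 0.776, 0.63, -0.0]
contact_force: [-0.0, -0.2, -1.2]
gripper_width: 54.2
```

```bash
python3 - <<'E'
from h import *
s=readout.get_state(); print({k:np.round(s[k],3) for k in("time_s","tcp_pos","contact_force","moment","gripper_width","eef_rot")})
S=grab("side","pics/s6.png"); grab("top","pics/t6.png")
im=cv2.imread("pics/s6.png")[160:290,155:295]; cv2.imwrite("pics/s6c.png",cv2.resize(im,None,fx=4.5,fy=4.5,interpolation=cv2.INTER_CUBIC))
a=np.radians(14.3); C=np.array([[np.cos(a),-np.sin(a)],[np.sin(a),np.cos(a)]])
q=np.c_[(np.array([[1,1],[-1,-1],[-1,1]])*31)@C.T+[573.6,163.6],np.full(3,60.)]
print("jar body top corners predicted in crop:",((proj(S,q)-[155,160])*4.5).round(0).tolist())
E
```

```text
{'time_s': np.float64(13.367), 'tcp_pos': array([573.156, 163.631, 101.661]), 'contact_force': array([-0.021, -0.151, -1.174]), 'moment': array([ 0.025,  0.015, -0.012]), 'gripper_width': np.float64(54.152), 'eef_rot': array([-0.   ,  0.776,  0.63 , -0.   ])}
jar body top corners predicted in crop: [[186.0, 378.0], [353.0, 323.0], [297.0, 421.0]]
```

View pics/s6c.png

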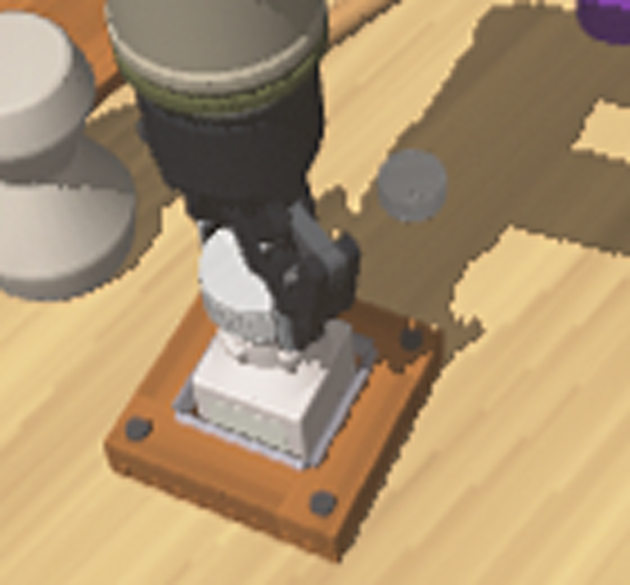

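The jar is seated and upright in the pocket. Its body corners are at (193,378) and (303,415), within about 1.5 native px of the prediction. The cap hangs level above it, with the neck visible at (265,350).

```bash
python3 -c "
from bench import job; print(job.close_job())"
```

```text
the job is handed in; nothing more can be done
None
```

The jar is seated in the holder, and the cap is unscrewed and held level about 2 cm above its mouth. I handed the job in at about 13.4 s; no verdict is reported.

**What I did:** I located the jar and holder from both cameras. I lifted the jar by its closed cap, turned it 16° to match the pocket and lowered it until it touched the floor. The tool was then at 65.9 mm, against 65.7 expected. I turned the cap about 71° anticlockwise and lifted it straight up, to 36 mm above its closed height.

**Last checks:**
- **Cap free:** during the first small lift the wrist carried only 0.4 N, about the cap's own weight. The last reading at rest was 1.2 N, close to the sensor noise. The jar stayed in the pocket.
- **Jar position:** in the final side view its body corners were about 1.5 px (roughly 2.5 mm) from the pocket centre. That is about the pocket's 2 mm play plus camera error, and inside the 6 mm limit.
- **Other objects:** nothing else came near the gripper's path, and the side views showed no contact. I did not re-measure their positions.
- **Small disagreement:** the finger opening read about 54 mm on the 56–57 mm cap. I took this as sensor bias, since the grip held throughout.

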